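# Find the overfilled jar on the scale and show its base to the camera

## Task

Three look-alike spice jars stand on the pan of the sprung kitchen scale, and one of them has been filled too heavy: lift jars to find the one without which the pan, carrying the other two, comes up to the mark on the scale's post. Leave the other two standing on the pan, and finish holding the heavy jar still in the air in front of the small inspection camera, in line with its lens, with the jar's base squarely facing the lens and about 10 cm from it (do not let it go). Do not tip any jar over, and leave the scale, the camera and the other things on the worktop alone.

Things in the scene. Friction and masses are not known exactly. Their poses are not given: they have to be found in the camera images.
- jar_1_centre (a point): One of three look-alike spice jars on the scale pan: round, 44 mm across, 106 mm tall, clear with a screw lid (lid 40 mm across, top 16 mm; straight body from 0 to 90 mm above the base). This point is its centre, 53 mm above the base; z runs along the jar's axis from base to lid. Two of the three weigh about 0.15 kg, the other about 0.30 kg; which is not known and the place on the pan tells nothing.
- jar_2_centre (a point): As jar_1_centre, another of the three jars.
- jar_3_centre (a point): As jar_1_centre, another of the three jars.
- scale_pan (a joint): How far the scale's pan has sunk, m: 0 empty, growing downward, at most 0.046. Spring 150 N/m, so 0.15 kg sinks it about 10 mm: about 0.039 with all three jars, 0.020 (at the mark) with the two light jars only, 0.029 with one light jar missing. It settles in about half a second.
- pan_centre (a point): Centre of the pan's floor, which moves up and down with the pan. Round steel pan, floor 172 mm across, with a flared rim 12 mm high over all (7 mm above the floor), 200 mm across; empty, the floor stands 110 mm above the worktop. The jars stand about 55 mm from the centre, about 95 mm from one another.
- scale_mark (a point): Tip of the black index tab on the scale's upright post, 97 mm above the worktop, just outside the pan's rim; the middle of the rim's upper edge is level with the tab (within 4 mm) when the pan carries the two light jars. The post stands 122 mm from the scale's middle and is 120 mm high; z up, the post is on the -y side of this frame. The scale is fixed to the worktop.
- camera_lens (a point): Centre of the front glass of the small inspection camera, 70 mm above the worktop; the camera (head 46 x 54 x 38 mm on a round foot 80 mm across, fixed) stands to the right of the scale. z is the direction in which it looks: up and back towards the robot, 35 degrees from vertical.
- view_point (a point): Point in the air on the camera's line of sight, 153 mm from the lens: where the jar's centre belongs (its base is then 100 mm from the lens). Same axes as camera_lens: the held jar's z (base to lid) should point along this z.
- blue_jar: Bystander: wide glass jar with a blue lid, 60 mm across, 110 mm tall; origin at the centre of its underside.
- glass_jug: Bystander: glass measuring jug, 136 x 110 x 114 mm; origin at the centre of its underside.

How it is judged:
By the outcome, as a careful person would: the job done as asked, in the order asked, and still so for the second after the job is handed in, while the arm keeps its last pose, push and grip.
It also fails if it takes over 64 s, if anything falls off the work surface, if the arm or the gripper's body presses on something with over 40 N, if the wrist force passes 120 N, or if a joint passes its speed limit or range.

## Robot

A 6-joint arm with a two-finger parallel gripper is mounted at the origin on a cart in front of the work surface, level with it; the furniture and walls round the work are solid. World frame = base frame: x ahead of the robot, y to its left, z up, the work surface at z = 0. Lengths are in m, angles in rad, forces in N, time in s.
With the tool pointing down it reaches from about 0.325 to 0.75 m from the base axis. Payload 7.6 kg.
Tool frame: the origin (TCP) lies on the mounting face of the last link; the fingertips stand 173 mm ahead of it and the grasp point (between the pads) lies 155 mm ahead of it; z points along the fingers, x is the direction in which the jaws open and shut, and the axes are right-handed (so a half turn about z gives the same grasp; the last joint's range is limited). The gripper opens to 85 mm and grips with 20 to 120 N. Pads are 22 mm wide; open, the fingers measure 114 mm over their backs; the gripper's body (76 mm by 85 mm) begins 54 mm behind the grasp point. The pads swing forward as they close: fully open they stand 13 mm farther back than shut.
Start: joints at [-0.07, 0.052, 1.401, -0, 1.689, -0.07], TCP at [0.525, 0, 0.405] pointing down, gripper open.
Joint ranges: [-2.9, 2.9], [-0.91, 2.17], [0.12, 2.37], [-1.06, 4.2], [0.26, 2.73], [-2.93, 2.93]. Speed limits (rad/s): [2.57, 2.57, 3.01, 3.14, 3.14, 3.14].

## Interface

Orientations are given as a unit quaternion [x, y, z, w].
In Python, from workcell import * gives the robot as it stands. The module is installed in compiled form; this text tells all that it offers.
- The arm moves only by the tool apply_moves, never from a script. Its argument "deltas" is a list of rows, each an object of numbers: "tx", "ty", "tz": the shift along the world's x, y, z in cm; "rx", "ry", "rz": the turn, a rotation vector about the world's x, y, z in degrees. In form: [{"tx": .., "ty": .., "tz": .., "rx": .., "ry": .., "rz": ..}, ...]. A call has exactly 10 rows; each row shifts and turns the pose as measured when the row begins; what a row does not reach is not made up. A row lasts 1/8 s, in which the tool goes at most 62.5 mm and 10.7 degrees, less where a joint would pass 70% of its speed; a pose out of reach is approached as far as the arm can. A call with a gripper value outside its range is refused whole. "hand" is the closure in counts, from 0 (fully open) to 255 (shut), set as the call begins (left out, the last holds). The fingers move at their own pace and stop on an object; "newtons" is the grip in N (left out, the last holds). Time passes only in rows, so rows that do not move let the fingers close, or fill a call up. It gives the time, the measured TCP pose, the force and the opening at its end, in the units of the state.
- read_state(): the state, without advancing time (a new reading comes with each control period).
- camera(name): name is "scene" or "side" or "wrist"; returns the picture (400x640x3 uint8, red, green, blue); there is no depth.
- camera_model(name): a dict with "intrinsics" (3x3 intrinsics, pixels), "view" (4x4, takes a point from world to camera coordinates). Camera axes: x right, y up, looking along -z (the intrinsics and any distortion apply to the point x, -y, -z); pixel columns grow to the right and rows downward; lengths in m; the calibration is good to about 2 mm. A picture is of the moment at which its call begins: read the wrist's pose just before it. camera_model takes no time and is no camera call; for the wrist camera it gives the pose at the moment of the call.
- sign_off(): hands the job in, once; it reports no verdict.
The state is a dict: "time_s": time; "joint_pos": joint angles; "joint_velocities": joint speeds; "joint_efforts": joint torques, N m; "ee_pos": TCP position; "orientation": TCP orientation; "contact_force": force on the tool from outside, world axes, zero at the start; "moment": the same for the moment, N m; "opening": opening from 0.0 (shut) to 1.0 (fully open).
Only numpy, scipy, OpenCV 4.12 (cv2) and the standard library are available. Lean on these libraries where they do the work, as an engineer would, in place of code of your own. Each camera call takes 0.05 s, during which the arm holds its last target. There are 200 camera calls.

## Working session

There is one attempt and no reset: what is moved stays moved. The work goes in short steps, Python scripts to look and compute and a tool call to move; the robot and the scene stay as the last step left them, time stands still between calls to the robot, and variables do not carry over. Pictures are saved under pics/ and viewed, about 8 in all and at most 12, crops included, and the job is handed in when it is done.

Besides the shell and the picture viewer there is one more tool, called as name([rows], argument=value, ...), one row to a line, values as JSON. apply_moves: Moves the arm, as the interface text tells. Its arguments: {"type":"object","properties":{"deltas":{"type":"array","items":{"type":"object","properties":{"tx":{"type":"number"},"ty":{"type":"number"},"tz":{"type":"number"},"rx":{"type":"number"},"ry":{"type":"number"},"rz":{"type":"number"}}}},"hand":{"type":"number"},"newtons":{"type":"number"}},"required":["deltas"]}

```bash
mkdir -p pics
cat > h.py <<'E'
from workcell import *
import numpy as np, cv2
from scipy.spatial.transform import Rotation as R
def proj(name,P,m=None):
    m=m or camera_model(name); V=np.array(m['view']);K=np.array(m['intrinsics'])
    p=(V[:3,:3]@np.atleast_2d(P).T+V[:3,3:]).T*[1,-1,-1]
    q=(K@p.T).T; return q[:,:2]/q[:,2:]
def ray(name,uv,m=None):
    m=m or camera_model(name); V=np.array(m['view']);K=np.array(m['intrinsics'])
    d=np.linalg.solve(K,[uv[0],uv[1],1])*[1,-1,-1]
    Rm=V[:3,:3]; return -Rm.T@V[:3,3], Rm.T@d/np.linalg.norm(d)
def onz(name,uv,z,m=None):
    o,d=ray(name,uv,m); return o+d*(z-o[2])/d[2]
def tri(a,b):
    A=0;B=0
    for o,d in (a,b):
        M=np.eye(3)-np.outer(d,d);A=A+M;B=B+M@o
    return np.linalg.solve(A,B)
def snap(n,f):
    im=camera(n)[:,:,::-1].copy(); cv2.imwrite('pics/'+f,im); return im
E
python3 - <<'E'
from h import *
for n in('scene','side','wrist'):
    m=camera_model(n);print(n,{k:np.round(v,3).tolist() if k in('intrinsics','view') else v for k,v in m.items()})
    o,d=ray(n,(320,200));print(o,d)
a=snap('scene','a.png');b=snap('side','b.png');c=snap('wrist','c.png')
E
```

```text
scene {'intrinsics': [[385.268, 0.0, 316.857], [0.0, 385.268, 197.216], [0.0, 0.0, 1.0]], 'view': [[-0.677, -0.736, -0.004, 0.497], [0.603, -0.557, 0.571, -0.362], [-0.423, 0.384, 0.821, -0.972], [0.0, 0.0, 0.0, 1.0]]}
[0.14365359 0.53762676 1.00606575] [ 0.41293986 -0.3864458  -0.8247062 ]
side {'intrinsics': [[483.755, 0.0, 321.749], [0.0, 483.755, 202.711], [0.0, 0.0, 1.0]], 'view': [[1.0, 0.021, 0.001, -0.588], [-0.008, 0.365, 0.931, -0.167], [0.019, -0.931, 0.365, -1.012], [0.0, 0.0, 0.0, 1.0]]}
[ 0.60523399 -0.86905258  0.52606596] [-0.02253341  0.93262393 -0.36014561]
wrist {'intrinsics': [[296.656, 0.0, 318.027], [0.0, 296.656, 197.318], [0.0, 0.0, 1.0]], 'view': [[1.0, -0.002, -0.001, -0.524], [0.002, 0.966, -0.26, 0.032], [0.001, 0.26, 0.966, -0.378], [0.0, 0.0, 0.0, 1.0]]}
[0.52457221 0.06598689 0.37273415] [ 0.00514008 -0.26828828 -0.96332496]
```

View pics/a.png

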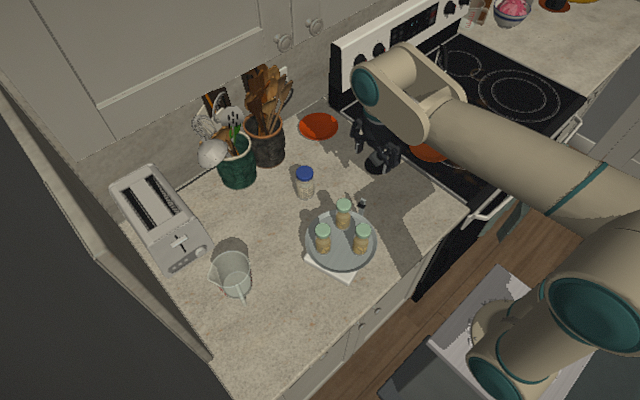

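View pics/b.png

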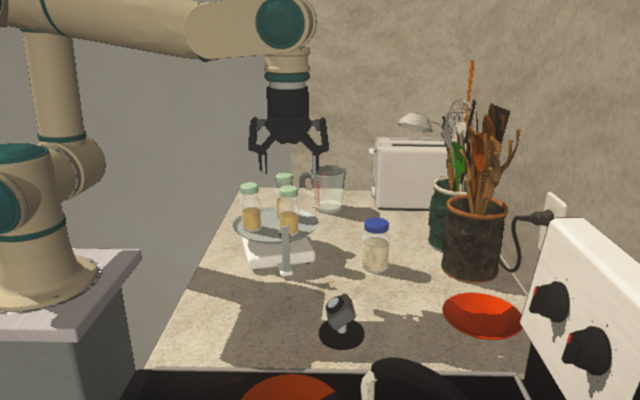

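View pics/c.png

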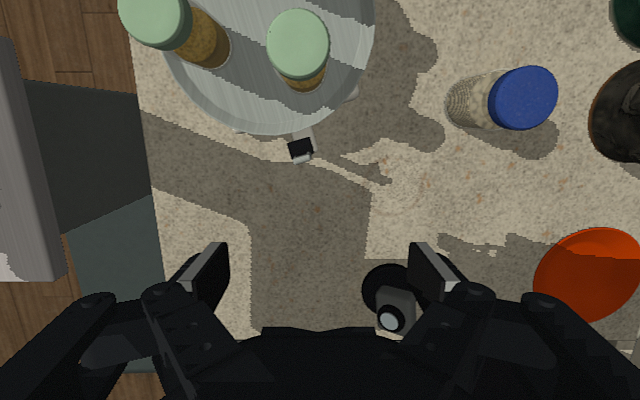

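The pictures show three mint-lidded jars on the pan: scene (323,230), (344,206) and (362,231); side (249,188), (285,180) and (289,192). The inspection camera is at side (340,310) and wrist (389,320), and the black tab is at wrist (300,150). Next I measure these.

Run:
```python
from h import *
print(read_state()['time_s'])
for n,f in(('scene','a'),('side','b'),('wrist','c')):
    im=cv2.imread(f'pics/{f}.png');hsv=cv2.cvtColor(im,cv2.COLOR_BGR2HSV)
    m=cv2.inRange(hsv,(50,35,80),(85,120,255))
    k,l,s,c=cv2.connectedComponentsWithStats(m)
    for i in range(1,k):
        if s[i,4]>60: print(n,s[i],c[i].round(1),onz(n,c[i],.170).round(4))
    hb=cv2.inRange(hsv,(108,120,60),(125,255,255));k,l,s,c=cv2.connectedComponentsWithStats(hb)
    for i in range(1,k):
        if s[i,4]>60: print(n,'blue',s[i],c[i].round(1),onz(n,c[i],.105).round(4))
w=cv2.imread('pics/c.png');b=cv2.imread('pics/b.png')
print('tab',onz('wrist',(300,150),.097))
W=cv2.resize(w[255:355,340:460],None,fx=4,fy=4,interpolation=cv2.INTER_CUBIC)
B=cv2.resize(b[280:355,310:375],None,fx=5.33,fy=5.33,interpolation=cv2.INTER_CUBIC)
B=cv2.resize(B,(320,400));W=cv2.resize(W,(480,400))
cv2.imwrite('pics/d.png',np.hstack([W,B]))
print('lens w',onz('wrist',(389,321),.07),'foot side',onz('side',(342,333),.005))
```

```text
0.15
scene [336 198  15  15 168] [343.4 204.9] [0.5096 0.1114 0.17  ]
scene [315 223  16  15 195] [322.5 230.1] [0.4913 0.2033 0.17  ]
scene [356 223  15  16 190] [362.8 230.3] [0.4227 0.1298 0.17  ]
scene blue [296 166  17  15 205] [304.1 172.9] [0.6987 0.0837 0.105 ]
side [267   1  14  12 101] [272.8   5.5] [  3.7539 -28.3745   0.17  ]
side [  0 143  31  18 300] [ 11.7 149.6] [-0.2868  0.4242  0.17  ]
side blue [365 218  23  13 181] [375.2 223.1] [0.7009 0.0861 0.105 ]
wrist [ 118    0   66   46 2397] [150.9  19. ] [0.4226 0.1243 0.17  ]
wrist [ 266    8   64   71 3497] [296.9  42.4] [0.5114 0.1111 0.17  ]
wrist blue [ 488   65   70   65 3449] [523.1  97.1] [0.7002 0.0826 0.105 ]
tab [0.50771671 0.03709445 0.097     ]
lens w [ 0.60847289 -0.16808544  0.07      ] foot side [ 0.62655488 -0.164346    0.005     ]
```

View pics/d.png

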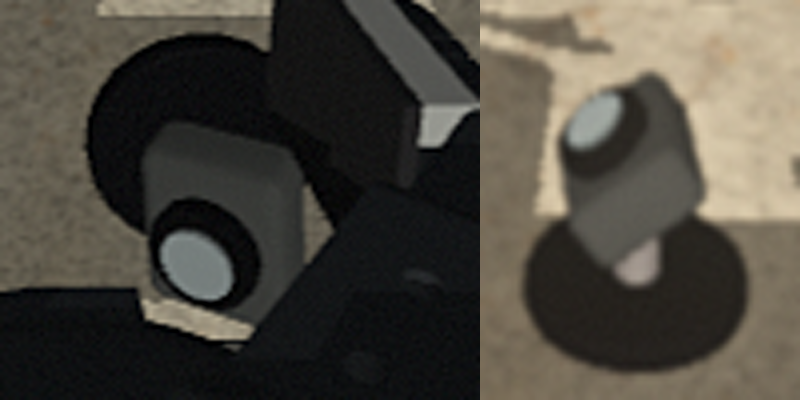

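The lens is at wrist (388.8,321.3) and side (333,302.9). The foot is centred near side (341.7,334). Moving above the jar nearest the tab, with the jaws tangential to the pan.

apply_moves([
  {"tx": -0.2, "ty": 1.8, "tz": -0.3, "rz": 7.5},
  {"tx": -0.2, "ty": 1.8, "tz": -0.3, "rz": 7.5},
  {"tx": -0.2, "ty": 1.8, "tz": -0.3, "rz": 7.5},
  {"tx": -0.2, "ty": 1.8, "tz": -0.3, "rz": 7.5},
  {"tx": -0.2, "ty": 1.8, "tz": -0.3, "rz": 7.5},
  {"tx": -0.2, "ty": 1.8, "tz": -0.3, "rz": 7.5},
  {},
  {},
  {},
  {},
], hand=0, newtons=40)

```text
schema error: expected keys tx, ty, tz, rx, ry, rz
```

Run:
```python
from h import *
s=read_state();print(s['time_s'],s['ee_pos'],R.from_quat(s['orientation']).as_matrix().round(3).tolist(),s['contact_force'],s['opening'])
m=camera_model('wrist');im=snap('wrist','e.png')
hsv=cv2.cvtColor(im,cv2.COLOR_BGR2HSV);k_=cv2.inRange(hsv,(50,35,80),(85,120,255))
k,l,st,c=cv2.connectedComponentsWithStats(k_)
for i in range(1,k):
    if st[i,4]>60: print(st[i],c[i].round(1),onz('wrist',c[i],.172,m).round(4))
print('lens',tri(ray('side',(333,302.9)),ray('scene',(0,0)))*0 )
```

```text
0.15 [5.24989202e-01 3.44299516e-05 4.04072892e-01] [[1.0, 0.0, -0.001], [0.0, -1.0, 0.0], [-0.001, -0.0, -1.0]] [ 0.06373103 -0.18353456  0.01288407] 1.002755007286619
[ 117    0   66   46 2388] [150.5  18.9] [0.4234 0.1237 0.172 ]
[ 265    9   65   70 3490] [296.8  43.1] [0.5115 0.1103 0.172 ]
lens [0. 0. 0.]
```

View pics/e.png

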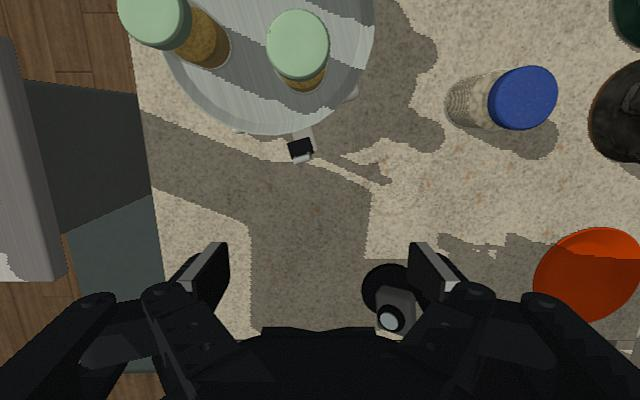

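The move was refused because every key has to be present, so this picture is the same view as before. Resending.

apply_moves([
  {"tx": -0.2, "ty": 1.8, "tz": -0.3, "rx": 0, "ry": 0, "rz": 7.5},
  {"tx": -0.2, "ty": 1.8, "tz": -0.3, "rx": 0, "ry": 0, "rz": 7.5},
  {"tx": -0.2, "ty": 1.8, "tz": -0.3, "rx": 0, "ry": 0, "rz": 7.5},
  {"tx": -0.2, "ty": 1.8, "tz": -0.3, "rx": 0, "ry": 0, "rz": 7.5},
  {"tx": -0.2, "ty": 1.8, "tz": -0.3, "rx": 0, "ry": 0, "rz": 7.5},
  {"tx": -0.2, "ty": 1.8, "tz": -0.3, "rx": 0, "ry": 0, "rz": 7.5},
  {"tx": 0, "ty": 0, "tz": 0, "rx": 0, "ry": 0, "rz": 0},
  {"tx": 0, "ty": 0, "tz": 0, "rx": 0, "ry": 0, "rz": 0},
  {"tx": 0, "ty": 0, "tz": 0, "rx": 0, "ry": 0, "rz": 0},
  {"tx": 0, "ty": 0, "tz": 0, "rx": 0, "ry": 0, "rz": 0},
], hand=0, newtons=40)

```text
time_s: 1.45
ee_pos: [0.5126, 0.1093, 0.3841]
orientation: [0.921, 0.39, -0.002, 0.0]
contact_force: [0.7, 1.3, 0.3]
opening: 0.998
```

```bash
cat >> h.py <<'E'
def st():
    s=read_state();print(round(s['time_s'],2),'p',np.round(s['ee_pos'],4),'F',np.round(s['contact_force'],2),'open',round(s['opening'],3),'j',np.round(s['joint_pos'],2))
    M=R.from_quat(s['orientation']).as_matrix();print('x',M[:,0].round(3),'z',M[:,2].round(3));return s,M
def lids(n,z,f):
    m=camera_model(n);im=snap(n,f);hsv=cv2.cvtColor(im,cv2.COLOR_BGR2HSV)
    k,l,s,c=cv2.connectedComponentsWithStats(cv2.inRange(hsv,(50,35,80),(85,120,255)))
    for i in range(1,k):
        if s[i,4]>60: print(n,s[i],c[i].round(1),onz(n,c[i],z,m).round(4))
E
python3 - <<'E'
from h import *
st();lids('wrist',.172,'e.png')
E
```

```text
1.45 p [0.5126 0.1093 0.3841] F [0.68 1.26 0.29] open 0.998 j [ 0.14  0.06  1.44 -0.    1.65 -0.66]
x [ 0.695  0.719 -0.004] z [-0.004 -0.002 -1.   ]
wrist [ 377   59   69   70 3782] [411.2  93.4] [0.4922 0.2028 0.172 ]
wrist [ 203   61   67   70 3665] [236.3  95.6] [0.4226 0.1294 0.172 ]
wrist [ 288  189   62   62 2916] [318.2 219.9] [0.5102 0.1105 0.172 ]
```

View pics/e.png

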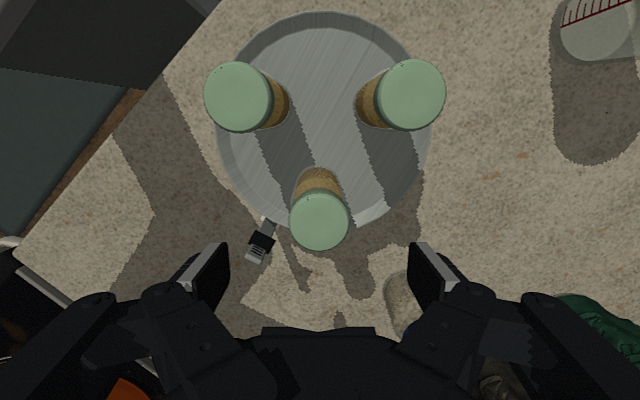

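The jar sits at wrist (318,220), centred between the fingers, and the neighbours and the post are clear. Descending.

apply_moves([
  {"tx": -0.2, "ty": 0.1, "tz": -1.6, "rx": 0, "ry": 0, "rz": 0},
  {"tx": 0, "ty": 0, "tz": -1.6, "rx": 0, "ry": 0, "rz": 0},
  {"tx": 0, "ty": 0, "tz": -1.6, "rx": 0, "ry": 0, "rz": 0},
  {"tx": 0, "ty": 0, "tz": -1.6, "rx": 0, "ry": 0, "rz": 0},
  {"tx": 0, "ty": 0, "tz": -1.6, "rx": 0, "ry": 0, "rz": 0},
  {"tx": 0, "ty": 0, "tz": -1.2, "rx": 0, "ry": 0, "rz": 0},
  {"tx": 0, "ty": 0, "tz": 0, "rx": 0, "ry": 0, "rz": 0},
  {"tx": 0, "ty": 0, "tz": 0, "rx": 0, "ry": 0, "rz": 0},
  {"tx": 0, "ty": 0, "tz": 0, "rx": 0, "ry": 0, "rz": 0},
  {"tx": 0, "ty": 0, "tz": 0, "rx": 0, "ry": 0, "rz": 0},
])

```text
time_s: 2.75
ee_pos: [0.5103, 0.1101, 0.2851]
orientation: [0.921, 0.39, -0.002, 0.0]
contact_force: [-0.5, -0.2, -1.0]
opening: 1.002
```

```bash
python3 -c "
from h import *
st()"
```

```text
2.75 p [0.5103 0.1101 0.2851] F [-0.46 -0.18 -0.95] open 1.002 j [ 0.14  0.12  1.57 -0.    1.46 -0.66]
x [ 0.696  0.718 -0.005] z [-0.004 -0.002 -1.   ]
```

apply_moves([
  {"tx": 0, "ty": 0, "tz": 0.5, "rx": 0, "ry": 0, "rz": 0},
  {"tx": 0, "ty": 0, "tz": 0, "rx": 0, "ry": 0, "rz": 0},
  {"tx": 0, "ty": 0, "tz": 0, "rx": 0, "ry": 0, "rz": 0},
  {"tx": 0, "ty": 0, "tz": 0, "rx": 0, "ry": 0, "rz": 0},
  {"tx": 0, "ty": 0, "tz": 0, "rx": 0, "ry": 0, "rz": 0},
  {"tx": 0, "ty": 0, "tz": 0, "rx": 0, "ry": 0, "rz": 0},
  {"tx": 0, "ty": 0, "tz": 0, "rx": 0, "ry": 0, "rz": 0},
  {"tx": 0, "ty": 0, "tz": 0, "rx": 0, "ry": 0, "rz": 0},
  {"tx": 0, "ty": 0, "tz": 0, "rx": 0, "ry": 0, "rz": 0},
  {"tx": 0, "ty": 0, "tz": 0, "rx": 0, "ry": 0, "rz": 0},
], hand=255, newtons=40)

```text
time_s: 4.0
ee_pos: [0.5104, 0.1101, 0.2911]
orientation: [0.921, 0.39, -0.002, 0.0]
contact_force: [0.6, 0.1, 0.3]
opening: 0.484
```

```bash
python3 -c "
from h import *
st()"
```

```text
4.0 p [0.5104 0.1101 0.2911] F [0.63 0.09 0.3 ] open 0.484 j [ 0.14  0.11  1.57 -0.    1.47 -0.66]
x [ 0.696  0.718 -0.004] z [-0.003 -0.002 -1.   ]
```

apply_moves([
  {"tx": 0, "ty": 0, "tz": 0.7, "rx": 0, "ry": 0, "rz": 0},
  {"tx": 0, "ty": 0, "tz": 1.0, "rx": 0, "ry": 0, "rz": 0},
  {"tx": 0, "ty": 0, "tz": 1.5, "rx": 0, "ry": 0, "rz": 0},
  {"tx": 0, "ty": 0, "tz": 1.5, "rx": 0, "ry": 0, "rz": 0},
  {"tx": 0, "ty": 0, "tz": 1.0, "rx": 0, "ry": 0, "rz": 0},
  {"tx": 0, "ty": 0, "tz": 0, "rx": 0, "ry": 0, "rz": 0},
  {"tx": 0, "ty": 0, "tz": 0, "rx": 0, "ry": 0, "rz": 0},
  {"tx": 0, "ty": 0, "tz": 0, "rx": 0, "ry": 0, "rz": 0},
  {"tx": 0, "ty": 0, "tz": 0, "rx": 0, "ry": 0, "rz": 0},
  {"tx": 0, "ty": 0, "tz": 0, "rx": 0, "ry": 0, "rz": 0},
])

```text
time_s: 5.25
ee_pos: [0.51, 0.11, 0.3513]
orientation: [0.921, 0.39, -0.003, 0.0]
contact_force: [-0.9, 0.9, -2.2]
opening: 0.488
```

Run:
```python
from h import *
st();lids('scene',.172,'f1.png');lids('wrist',.172,'f2.png');snap('side','f3.png')
# predicted lid displacement per pan state for jars B, C in scene
for P in((.4922,.2028),(.4226,.1294)):
    for d in(.039,.029,.020): print(P,d,proj('scene',[*P,.110-d+.101]).round(1),proj('wrist',[*P,.110-d+.101]).round(1),proj('side',[*P,.110-d+.101]).round(1))
b=cv2.imread('pics/b.png')[165:285,220:340];f=cv2.imread('pics/f3.png')[165:285,220:340]
cv2.imwrite('pics/g.png',cv2.resize(np.hstack([b,f]),(800,400),interpolation=cv2.INTER_CUBIC))
```

```text
5.25 p [0.51   0.11   0.3513] F [-0.85  0.91 -2.21] open 0.488 j [ 0.14  0.07  1.49 -0.    1.59 -0.66]
x [ 0.696  0.718 -0.005] z [-0.005 -0.002 -1.   ]
scene [339 189  15  11 118] [345.7 193.9] [0.5296 0.0834 0.172 ]
scene [315 221  16  15 196] [322.6 228. ] [0.4947 0.1996 0.172 ]
scene [356 221  16  16 197] [363.3 228.4] [0.4251 0.1258 0.172 ]
wrist [ 398   45   91   93 6636] [443.   91.2] [0.4942 0.2062 0.172 ]
wrist [ 170   49   89   92 6349] [213.6  94.2] [0.4195 0.1275 0.172 ]
wrist [ 264  252  109   80 6730] [316.9 294.5] [0.5307 0.0876 0.172 ]
(0.4922, 0.2028) 0.039 [[322.4 229.4]] [[434.3  93.2]] [[282.7 175.8]]
(0.4922, 0.2028) 0.029 [[322.4 227.3]] [[442.9  91.4]] [[282.5 171.7]]
(0.4922, 0.2028) 0.02 [[322.4 225.5]] [[451.7  89.5]] [[282.4 168. ]]
(0.4226, 0.1294) 0.039 [[363.  229.8]] [[221.   96.1]] [[247.8 186. ]]
(0.4226, 0.1294) 0.029 [[363.4 227.8]] [[213.8  94.5]] [[247.6 181.7]]
(0.4226, 0.1294) 0.02 [[363.7 225.9]] [[206.3  92.9]] [[247.3 177.8]]
```

View pics/g.png

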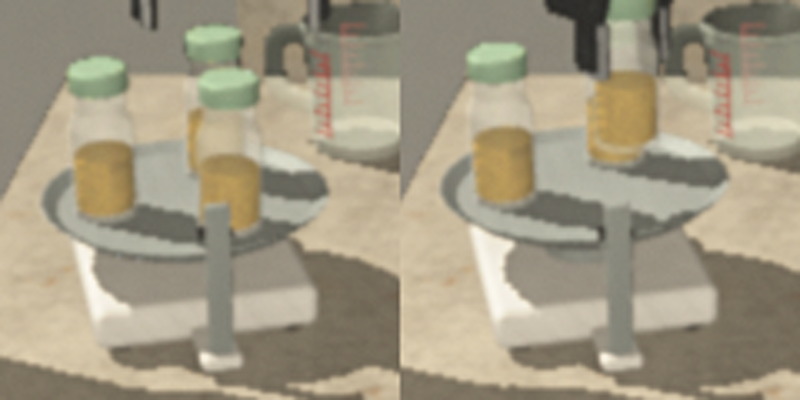

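Without this jar the other lids sit at wrist x 443.0 and 213.6. That matches a pan sink of 0.029, and the rim in the side crop is still below the tab, so this jar is light. Putting it back.

apply_moves([
  {"tx": 0, "ty": 0, "tz": -1.2, "rx": 0, "ry": 0, "rz": 0},
  {"tx": 0, "ty": 0, "tz": -1.4, "rx": 0, "ry": 0, "rz": 0},
  {"tx": 0, "ty": 0, "tz": -1.2, "rx": 0, "ry": 0, "rz": 0},
  {"tx": 0, "ty": 0, "tz": -0.8, "rx": 0, "ry": 0, "rz": 0},
  {"tx": 0, "ty": 0, "tz": -0.5, "rx": 0, "ry": 0, "rz": 0},
  {"tx": 0, "ty": 0, "tz": -0.3, "rx": 0, "ry": 0, "rz": 0},
  {"tx": 0, "ty": 0, "tz": -0.3, "rx": 0, "ry": 0, "rz": 0},
  {"tx": 0, "ty": 0, "tz": 0, "rx": 0, "ry": 0, "rz": 0},
  {"tx": 0, "ty": 0, "tz": 0, "rx": 0, "ry": 0, "rz": 0},
  {"tx": 0, "ty": 0, "tz": 0, "rx": 0, "ry": 0, "rz": 0},
])

```text
time_s: 6.65
ee_pos: [0.5099, 0.11, 0.2909]
orientation: [0.921, 0.39, -0.002, 0.0]
contact_force: [-0.7, 0.8, 1.2]
opening: 0.489
```

apply_moves([
  {"tx": 0, "ty": 0, "tz": 0, "rx": 0, "ry": 0, "rz": 0},
  {"tx": 0, "ty": 0, "tz": 0, "rx": 0, "ry": 0, "rz": 0},
  {"tx": 0, "ty": 0, "tz": 0, "rx": 0, "ry": 0, "rz": 0},
  {"tx": 0, "ty": 0, "tz": 0, "rx": 0, "ry": 0, "rz": 0},
  {"tx": 0, "ty": 0, "tz": 0, "rx": 0, "ry": 0, "rz": 0},
  {"tx": 0, "ty": 0, "tz": 0, "rx": 0, "ry": 0, "rz": 0},
  {"tx": 0, "ty": 0, "tz": 0.8, "rx": 0, "ry": 0, "rz": 0},
  {"tx": 0, "ty": 0, "tz": 1.5, "rx": 0, "ry": 0, "rz": 0},
  {"tx": 0, "ty": 0, "tz": 1.5, "rx": 0, "ry": 0, "rz": 0},
  {"tx": 0, "ty": 0, "tz": 1.5, "rx": 0, "ry": 0, "rz": 0},
], hand=0)

```text
time_s: 7.9
ee_pos: [0.51, 0.11, 0.3479]
orientation: [0.921, 0.39, -0.002, 0.0]
contact_force: [0.6, -0.6, 0.3]
opening: 0.999
```

apply_moves([
  {"tx": 0, "ty": 0, "tz": 1.5, "rx": 0, "ry": 0, "rz": 0},
  {"tx": 0, "ty": 0, "tz": 1.5, "rx": 0, "ry": 0, "rz": 0},
  {"tx": 0, "ty": 0, "tz": 1.0, "rx": 0, "ry": 0, "rz": 0},
  {"tx": 0, "ty": 0, "tz": 0, "rx": 0, "ry": 0, "rz": 0},
  {"tx": 0, "ty": 0, "tz": 0, "rx": 0, "ry": 0, "rz": 0},
  {"tx": 0, "ty": 0, "tz": 0, "rx": 0, "ry": 0, "rz": 0},
  {"tx": 0, "ty": 0, "tz": 0, "rx": 0, "ry": 0, "rz": 0},
  {"tx": 0, "ty": 0, "tz": 0, "rx": 0, "ry": 0, "rz": 0},
  {"tx": 0, "ty": 0, "tz": 0, "rx": 0, "ry": 0, "rz": 0},
  {"tx": 0, "ty": 0, "tz": 0, "rx": 0, "ry": 0, "rz": 0},
])

```text
time_s: 9.15
ee_pos: [0.51, 0.11, 0.3909]
orientation: [0.921, 0.39, -0.002, 0.0]
contact_force: [0.1, -0.2, 0.9]
opening: 1.002
```

```bash
python3 -c "
from h import *
s,M=st();lids('scene',.172,'k1.png');lids('wrist',.172,'k2.png')
"
```

```text
9.15 p [0.51   0.11   0.3909] F [ 0.12 -0.2   0.9 ] open 1.002 j [ 0.14  0.05  1.43 -0.    1.66 -0.66]
x [ 0.696  0.718 -0.004] z [-0.003 -0.002 -1.   ]
scene [337 198  15  15 170] [343.8 204.9] [0.508  0.1118 0.172 ]
scene [315 223  16  15 195] [322.5 230. ] [0.4905 0.2039 0.172 ]
scene [356 223  16  16 190] [362.8 230.4] [0.4219 0.131  0.172 ]
wrist [ 377   65   66   67 3476] [409.4  98.2] [0.4922 0.2027 0.172 ]
wrist [ 210   67   65   68 3376] [241.5 100.4] [0.4226 0.1294 0.172 ]
wrist [ 290  190   60   59 2709] [319.3 219.2] [0.5096 0.1103 0.172 ]
```

All three jars stand where they were and the pan is back down. Next is the jar at (0.4226, 0.1294).

apply_moves([
  {"tx": -1.08, "ty": 0.24, "tz": 0, "rx": 0, "ry": 0, "rz": 7.5},
  {"tx": -1.08, "ty": 0.24, "tz": 0, "rx": 0, "ry": 0, "rz": 7.5},
  {"tx": -1.08, "ty": 0.24, "tz": 0, "rx": 0, "ry": 0, "rz": 7.5},
  {"tx": -1.08, "ty": 0.24, "tz": 0, "rx": 0, "ry": 0, "rz": 7.5},
  {"tx": -1.08, "ty": 0.24, "tz": 0, "rx": 0, "ry": 0, "rz": 7.5},
  {"tx": -1.08, "ty": 0.24, "tz": 0, "rx": 0, "ry": 0, "rz": 7.5},
  {"tx": -1.08, "ty": 0.24, "tz": 0, "rx": 0, "ry": 0, "rz": 7.5},
  {"tx": -1.08, "ty": 0.24, "tz": 0, "rx": 0, "ry": 0, "rz": 7.5},
  {"tx": 0, "ty": 0, "tz": 0, "rx": 0, "ry": 0, "rz": 0},
  {"tx": 0, "ty": 0, "tz": 0, "rx": 0, "ry": 0, "rz": 0},
])

```text
time_s: 10.5
ee_pos: [0.421, 0.1296, 0.3917]
orientation: [0.59, 0.807, -0.0, 0.002]
contact_force: [-0.4, -0.7, 0.4]
opening: 1.0
```

```bash
python3 -c "
from h import *
s,M=st();lids('wrist',.172,'k3.png')
"
```

```text
10.5 p [0.421  0.1296 0.3917] F [-0.4  -0.66  0.39] open 1.0 j [ 0.22 -0.19  1.65 -0.    1.67 -1.66]
x [-0.303  0.953 -0.004] z [ 0.003 -0.003 -1.   ]
wrist [ 288  190   58   59 2661] [316.8 219.6] [0.4222 0.1285 0.172 ]
wrist [ 230  288   54   51 1830] [255.3 313. ] [0.5054 0.1071 0.172 ]
wrist [ 358  300   51   43 1224] [386.1 320.8] [0.4825 0.2013 0.172 ]
```

apply_moves([
  {"tx": 0.13, "ty": -0.06, "tz": -1.6, "rx": 0, "ry": 0, "rz": 0},
  {"tx": 0, "ty": 0, "tz": -1.6, "rx": 0, "ry": 0, "rz": 0},
  {"tx": 0, "ty": 0, "tz": -1.6, "rx": 0, "ry": 0, "rz": 0},
  {"tx": 0, "ty": 0, "tz": -1.6, "rx": 0, "ry": 0, "rz": 0},
  {"tx": 0, "ty": 0, "tz": -1.6, "rx": 0, "ry": 0, "rz": 0},
  {"tx": 0, "ty": 0, "tz": -1.4, "rx": 0, "ry": 0, "rz": 0},
  {"tx": 0, "ty": 0, "tz": 0, "rx": 0, "ry": 0, "rz": 0},
  {"tx": 0, "ty": 0, "tz": 0, "rx": 0, "ry": 0, "rz": 0},
  {"tx": 0, "ty": 0, "tz": 0, "rx": 0, "ry": 0, "rz": 0},
  {"tx": 0, "ty": 0, "tz": 0, "rx": 0, "ry": 0, "rz": 0},
])

```text
time_s: 11.8
ee_pos: [0.4228, 0.1286, 0.2901]
orientation: [0.591, 0.806, -0.001, 0.001]
contact_force: [0.5, 0.2, -0.2]
opening: 0.998
```

apply_moves([
  {"tx": 0, "ty": 0, "tz": 0, "rx": 0, "ry": 0, "rz": 0},
  {"tx": 0, "ty": 0, "tz": 0, "rx": 0, "ry": 0, "rz": 0},
  {"tx": 0, "ty": 0, "tz": 0, "rx": 0, "ry": 0, "rz": 0},
  {"tx": 0, "ty": 0, "tz": 0, "rx": 0, "ry": 0, "rz": 0},
  {"tx": 0, "ty": 0, "tz": 0, "rx": 0, "ry": 0, "rz": 0},
  {"tx": 0, "ty": 0, "tz": 0, "rx": 0, "ry": 0, "rz": 0},
  {"tx": 0, "ty": 0, "tz": 0, "rx": 0, "ry": 0, "rz": 0},
  {"tx": 0, "ty": 0, "tz": 0, "rx": 0, "ry": 0, "rz": 0},
  {"tx": 0, "ty": 0, "tz": 0, "rx": 0, "ry": 0, "rz": 0},
  {"tx": 0, "ty": 0, "tz": 0, "rx": 0, "ry": 0, "rz": 0},
], hand=255, newtons=45)

```text
time_s: 13.05
ee_pos: [0.4229, 0.1287, 0.2908]
orientation: [0.591, 0.806, -0.001, 0.002]
contact_force: [0.0, 0.6, -0.1]
opening: 0.485
```

apply_moves([
  {"tx": 0, "ty": 0, "tz": 0.7, "rx": 0, "ry": 0, "rz": 0},
  {"tx": 0, "ty": 0, "tz": 1.0, "rx": 0, "ry": 0, "rz": 0},
  {"tx": 0, "ty": 0, "tz": 1.5, "rx": 0, "ry": 0, "rz": 0},
  {"tx": 0, "ty": 0, "tz": 1.5, "rx": 0, "ry": 0, "rz": 0},
  {"tx": 0, "ty": 0, "tz": 1.0, "rx": 0, "ry": 0, "rz": 0},
  {"tx": 0, "ty": 0, "tz": 0, "rx": 0, "ry": 0, "rz": 0},
  {"tx": 0, "ty": 0, "tz": 0, "rx": 0, "ry": 0, "rz": 0},
  {"tx": 0, "ty": 0, "tz": 0, "rx": 0, "ry": 0, "rz": 0},
  {"tx": 0, "ty": 0, "tz": 0, "rx": 0, "ry": 0, "rz": 0},
  {"tx": 0, "ty": 0, "tz": 0, "rx": 0, "ry": 0, "rz": 0},
])

```text
time_s: 14.3
ee_pos: [0.4225, 0.1286, 0.3511]
orientation: [0.591, 0.806, -0.001, 0.001]
contact_force: [0.1, -0.3, -2.0]
opening: 0.487
```

```bash
cat > pan.py <<'E'
from h import *
import sys
t=sys.argv[1]
st();lids('scene',.172,t+'1.png');lids('wrist',.172,t+'2.png');f=snap('side',t+'3.png')
for P in((.5099,.1104),(.4922,.2028),(.4224,.1294)):
    for d in(.039,.029,.020): print(P,d,*[proj(n,[*P,.110-d+.101]).round(1) for n in('scene','wrist','side')])
E
python3 pan.py l
```

```text
14.3 p [0.4225 0.1286 0.3511] F [ 0.1  -0.33 -1.97] open 0.487 j [ 0.21 -0.17  1.72 -0.    1.59 -1.66]
x [-0.3    0.954 -0.004] z [ 0.001 -0.004 -1.   ]
scene [337 196  15  14 170] [343.9 202.6] [0.513  0.1064 0.172 ]
scene [315 221  16  15 192] [322.5 227.9] [0.4949 0.1997 0.172 ]
wrist [ 262  249  110   82 6667] [317.6 294.3] [0.4522 0.1371 0.172 ]
(0.5099, 0.1104) 0.039 [[343.7 204.1]] [[247.5 361.9]] [[286.8 189.3]]
(0.5099, 0.1104) 0.029 [[343.9 202. ]] [[243.4 375.7]] [[286.6 184.9]]
(0.5099, 0.1104) 0.02 [[344.1 200. ]] [[239.4 389.5]] [[286.5 180.9]]
(0.4922, 0.2028) 0.039 [[322.4 229.4]] [[399.7 376.4]] [[282.7 175.8]]
(0.4922, 0.2028) 0.029 [[322.4 227.3]] [[404.2 390.8]] [[282.5 171.7]]
(0.4922, 0.2028) 0.02 [[322.4 225.5]] [[408.7 405.2]] [[282.4 168. ]]
(0.4224, 0.1294) 0.039 [[363.1 229.9]] [[320.3 243.9]] [[247.7 186. ]]
(0.4224, 0.1294) 0.029 [[363.4 227.9]] [[320.4 252. ]] [[247.5 181.7]]
(0.4224, 0.1294) 0.02 [[363.8 226. ]] [[320.5 260.3]] [[247.2 177.8]]
```

The lids rose about 2.2 px in scene, which again matches 0.029, so this jar is light too. Putting it back.

apply_moves([
  {"tx": 0, "ty": 0, "tz": -1.2, "rx": 0, "ry": 0, "rz": 0},
  {"tx": 0, "ty": 0, "tz": -1.4, "rx": 0, "ry": 0, "rz": 0},
  {"tx": 0, "ty": 0, "tz": -1.2, "rx": 0, "ry": 0, "rz": 0},
  {"tx": 0, "ty": 0, "tz": -0.8, "rx": 0, "ry": 0, "rz": 0},
  {"tx": 0, "ty": 0, "tz": -0.5, "rx": 0, "ry": 0, "rz": 0},
  {"tx": 0, "ty": 0, "tz": -0.3, "rx": 0, "ry": 0, "rz": 0},
  {"tx": 0, "ty": 0, "tz": -0.3, "rx": 0, "ry": 0, "rz": 0},
  {"tx": 0, "ty": 0, "tz": 0, "rx": 0, "ry": 0, "rz": 0},
  {"tx": 0, "ty": 0, "tz": 0, "rx": 0, "ry": 0, "rz": 0},
  {"tx": 0, "ty": 0, "tz": 0, "rx": 0, "ry": 0, "rz": 0},
])

```text
time_s: 15.7
ee_pos: [0.4225, 0.1286, 0.2906]
orientation: [0.591, 0.806, -0.001, 0.001]
contact_force: [-1.7, -0.1, -0.2]
opening: 0.487
```

apply_moves([
  {"tx": 0, "ty": 0, "tz": 0, "rx": 0, "ry": 0, "rz": 0},
  {"tx": 0, "ty": 0, "tz": 0, "rx": 0, "ry": 0, "rz": 0},
  {"tx": 0, "ty": 0, "tz": 0, "rx": 0, "ry": 0, "rz": 0},
  {"tx": 0, "ty": 0, "tz": 0, "rx": 0, "ry": 0, "rz": 0},
  {"tx": 0, "ty": 0, "tz": 0, "rx": 0, "ry": 0, "rz": 0},
  {"tx": 0, "ty": 0, "tz": 0, "rx": 0, "ry": 0, "rz": 0},
  {"tx": 0, "ty": 0, "tz": 0.8, "rx": 0, "ry": 0, "rz": 0},
  {"tx": 0, "ty": 0, "tz": 1.5, "rx": 0, "ry": 0, "rz": 0},
  {"tx": 0, "ty": 0, "tz": 1.5, "rx": 0, "ry": 0, "rz": 0},
  {"tx": 0, "ty": 0, "tz": 1.5, "rx": 0, "ry": 0, "rz": 0},
], hand=0)

```text
time_s: 16.95
ee_pos: [0.4226, 0.1286, 0.3476]
orientation: [0.591, 0.806, -0.0, 0.002]
contact_force: [0.5, 1.0, 0.3]
opening: 1.0
```

apply_moves([
  {"tx": 0, "ty": 0, "tz": 1.5, "rx": 0, "ry": 0, "rz": 0},
  {"tx": 0, "ty": 0, "tz": 1.5, "rx": 0, "ry": 0, "rz": 0},
  {"tx": 0, "ty": 0, "tz": 1.0, "rx": 0, "ry": 0, "rz": 0},
  {"tx": 0, "ty": 0, "tz": 0, "rx": 0, "ry": 0, "rz": -10},
  {"tx": 0, "ty": 0, "tz": 0, "rx": 0, "ry": 0, "rz": -10},
  {"tx": 0, "ty": 0, "tz": 0, "rx": 0, "ry": 0, "rz": -10},
  {"tx": 0, "ty": 0, "tz": 0, "rx": 0, "ry": 0, "rz": -10},
  {"tx": 0, "ty": 0, "tz": 0, "rx": 0, "ry": 0, "rz": -10},
  {"tx": 0, "ty": 0, "tz": 0, "rx": 0, "ry": 0, "rz": -10},
  {"tx": 0, "ty": 0, "tz": 0, "rx": 0, "ry": 0, "rz": 0},
])

```text
time_s: 18.2
ee_pos: [0.4227, 0.1286, 0.3941]
orientation: [0.922, 0.388, -0.002, 0.003]
contact_force: [-0.1, -0.7, -0.7]
opening: 0.999
```

```bash
python3 -c "
from h import *
s,M=st();lids('scene',.172,'n1.png');lids('wrist',.172,'n2.png')
"
```

```text
18.2 p [0.4227 0.1286 0.3941] F [-0.06 -0.66 -0.66] open 0.999 j [ 0.21 -0.18  1.65 -0.01  1.68 -0.58]
x [ 0.699  0.715 -0.005] z [-0.001 -0.007 -1.   ]
scene [315 223  16  15 197] [322.4 230. ] [0.4907 0.2039 0.172 ]
scene [356 223  16  16 195] [363.2 230.7] [0.4206 0.1307 0.172 ]
wrist [ 291  185   58   59 2654] [319.5 214.9] [0.4215 0.1294 0.172 ]
wrist [ 439  184   61   59 2820] [468.3 212.6] [0.4904 0.2024 0.172 ]
wrist [ 357  282   53   55 2185] [382.7 309. ] [0.507  0.1116 0.172 ]
```

apply_moves([
  {"tx": 0.86, "ty": 0.92, "tz": 0, "rx": 0, "ry": 0, "rz": -7.6},
  {"tx": 0.86, "ty": 0.92, "tz": 0, "rx": 0, "ry": 0, "rz": -7.6},
  {"tx": 0.86, "ty": 0.92, "tz": 0, "rx": 0, "ry": 0, "rz": -7.6},
  {"tx": 0.86, "ty": 0.92, "tz": 0, "rx": 0, "ry": 0, "rz": -7.6},
  {"tx": 0.86, "ty": 0.92, "tz": 0, "rx": 0, "ry": 0, "rz": -7.6},
  {"tx": 0.86, "ty": 0.92, "tz": 0, "rx": 0, "ry": 0, "rz": -7.6},
  {"tx": 0.86, "ty": 0.92, "tz": 0, "rx": 0, "ry": 0, "rz": -7.6},
  {"tx": 0.86, "ty": 0.92, "tz": 0, "rx": 0, "ry": 0, "rz": -7.6},
  {"tx": 0, "ty": 0, "tz": 0, "rx": 0, "ry": 0, "rz": 0},
  {"tx": 0, "ty": 0, "tz": 0, "rx": 0, "ry": 0, "rz": 0},
])

```text
time_s: 19.55
ee_pos: [0.4935, 0.2043, 0.3939]
orientation: [0.991, -0.132, -0.004, 0.002]
contact_force: [-0.4, -0.6, 0.5]
opening: 1.002
```

```bash
python3 -c "
from h import *
s,M=st();lids('wrist',.172,'n3.png')
"
```

```text
19.55 p [0.4935 0.2043 0.3939] F [-0.39 -0.62  0.55] open 1.002 j [ 0.32  0.08  1.39 -0.    1.68  0.59]
x [ 0.965 -0.261 -0.007] z [-0.008 -0.003 -1.   ]
wrist [ 292  191   58   56 2527] [320.2 218.2] [0.4926 0.2032 0.172 ]
wrist [ 349  298   53   43 1459] [375.8 317.8] [0.5122 0.1164 0.172 ]
wrist [ 231  303   51   40 1137] [251.6 322. ] [0.4211 0.1369 0.172 ]
```

apply_moves([
  {"tx": -0.1, "ty": -0.12, "tz": -1.6, "rx": 0.1, "ry": -0.4, "rz": 0},
  {"tx": 0, "ty": 0, "tz": -1.6, "rx": 0, "ry": 0, "rz": 0},
  {"tx": 0, "ty": 0, "tz": -1.6, "rx": 0, "ry": 0, "rz": 0},
  {"tx": 0, "ty": 0, "tz": -1.6, "rx": 0, "ry": 0, "rz": 0},
  {"tx": 0, "ty": 0, "tz": -1.6, "rx": 0, "ry": 0, "rz": 0},
  {"tx": 0, "ty": 0, "tz": -1.55, "rx": 0, "ry": 0, "rz": 0},
  {"tx": 0, "ty": 0, "tz": 0, "rx": 0, "ry": 0, "rz": 0},
  {"tx": 0, "ty": 0, "tz": 0, "rx": 0, "ry": 0, "rz": 0},
  {"tx": 0, "ty": 0, "tz": 0, "rx": 0, "ry": 0, "rz": 0},
  {"tx": 0, "ty": 0, "tz": 0, "rx": 0, "ry": 0, "rz": 0},
])

```text
time_s: 20.85
ee_pos: [0.492, 0.2023, 0.2945]
orientation: [0.992, -0.129, 0.001, 0.0]
contact_force: [-0.1, 0.1, -0.6]
opening: 1.0
```

apply_moves([
  {"tx": 0, "ty": 0, "tz": 0, "rx": 0, "ry": 0, "rz": 0},
  {"tx": 0, "ty": 0, "tz": 0, "rx": 0, "ry": 0, "rz": 0},
  {"tx": 0, "ty": 0, "tz": 0, "rx": 0, "ry": 0, "rz": 0},
  {"tx": 0, "ty": 0, "tz": 0, "rx": 0, "ry": 0, "rz": 0},
  {"tx": 0, "ty": 0, "tz": 0, "rx": 0, "ry": 0, "rz": 0},
  {"tx": 0, "ty": 0, "tz": 0, "rx": 0, "ry": 0, "rz": 0},
  {"tx": 0, "ty": 0, "tz": 0, "rx": 0, "ry": 0, "rz": 0},
  {"tx": 0, "ty": 0, "tz": 0, "rx": 0, "ry": 0, "rz": 0},
  {"tx": 0, "ty": 0, "tz": 0, "rx": 0, "ry": 0, "rz": 0},
  {"tx": 0, "ty": 0, "tz": 0, "rx": 0, "ry": 0, "rz": 0},
], hand=255, newtons=60)

```text
time_s: 22.1
ee_pos: [0.4922, 0.2024, 0.2952]
orientation: [0.992, -0.129, 0.001, 0.0]
contact_force: [0.7, 0.4, 0.9]
opening: 0.475
```

```bash
python3 -c "
from h import *
s,M=st()
"
```

```text
22.1 p [0.4922 0.2024 0.2952] F [0.75 0.4  0.89] open 0.475 j [ 0.32  0.13  1.53 -0.    1.47  0.58]
x [ 0.967 -0.256  0.003] z [ 0.003 -0.    -1.   ]
```

apply_moves([
  {"tx": 0, "ty": 0, "tz": 0.7, "rx": 0, "ry": 0, "rz": 0},
  {"tx": 0, "ty": 0, "tz": 1.0, "rx": 0, "ry": 0, "rz": 0},
  {"tx": 0, "ty": 0, "tz": 1.5, "rx": 0, "ry": 0, "rz": 0},
  {"tx": 0, "ty": 0, "tz": 1.5, "rx": 0, "ry": 0, "rz": 0},
  {"tx": 0, "ty": 0, "tz": 1.0, "rx": 0, "ry": 0, "rz": 0},
  {"tx": 0, "ty": 0, "tz": 0, "rx": 0, "ry": 0, "rz": 0},
  {"tx": 0, "ty": 0, "tz": 0, "rx": 0, "ry": 0, "rz": 0},
  {"tx": 0, "ty": 0, "tz": 0, "rx": 0, "ry": 0, "rz": 0},
  {"tx": 0, "ty": 0, "tz": 0, "rx": 0, "ry": 0, "rz": 0},
  {"tx": 0, "ty": 0, "tz": 0, "rx": 0, "ry": 0, "rz": 0},
])

```text
time_s: 23.35
ee_pos: [0.4916, 0.2022, 0.3545]
orientation: [0.992, -0.129, -0.0, 0.001]
contact_force: [0.5, 0.5, -2.9]
opening: 0.477
```

```bash
python3 pan.py o; python3 -c "
import cv2,numpy as np
b=cv2.imread('pics/l3.png')[165:285,220:340];f=cv2.imread('pics/o3.png')[165:285,220:340]
cv2.imwrite('pics/p.png',cv2.resize(np.hstack([b,f]),(800,400),interpolation=cv2.INTER_CUBIC))"
```

```text
23.35 p [0.4916 0.2022 0.3545] F [ 0.51  0.51 -2.94] open 0.477 j [ 0.32  0.09  1.46 -0.    1.59  0.58]
x [ 0.967 -0.256 -0.001] z [-0.001 -0.002 -1.   ]
scene [356 219  17  16 202] [364.  226.5] [0.4276 0.1206 0.172 ]
wrist [ 264  250  109   81 6919] [316.3 293.3] [0.4816 0.171  0.172 ]
(0.5099, 0.1104) 0.039 [[343.7 204.1]] [[385.1 365.5]] [[286.8 189.3]]
(0.5099, 0.1104) 0.029 [[343.9 202. ]] [[388.7 379.1]] [[286.6 184.9]]
(0.5099, 0.1104) 0.02 [[344.1 200. ]] [[392.4 392.8]] [[286.5 180.9]]
(0.4922, 0.2028) 0.039 [[322.4 229.4]] [[319.8 239.6]] [[282.7 175.8]]
(0.4922, 0.2028) 0.029 [[322.4 227.3]] [[319.9 247.3]] [[282.5 171.7]]
(0.4922, 0.2028) 0.02 [[322.4 225.5]] [[320.  255.2]] [[282.4 168. ]]
(0.4224, 0.1294) 0.039 [[363.1 229.9]] [[242.4 370.9]] [[247.7 186. ]]
(0.4224, 0.1294) 0.029 [[363.4 227.9]] [[238.2 384.8]] [[247.5 181.7]]
(0.4224, 0.1294) 0.02 [[363.8 226. ]] [[234.1 398.6]] [[247.2 177.8]]
```

View pics/p.png

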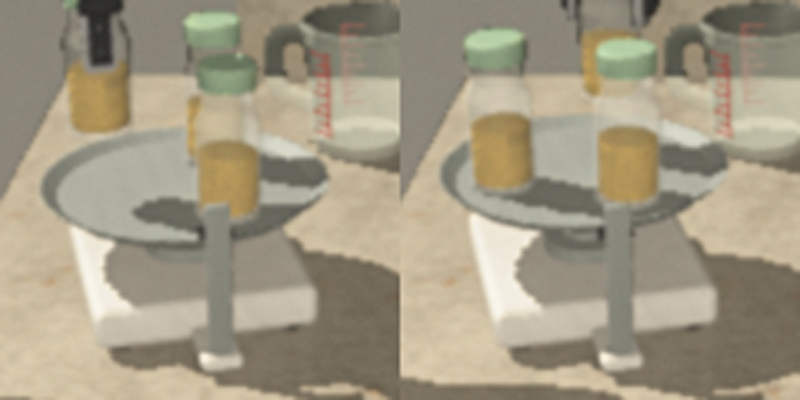

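With this jar lifted, the rim in the right crop is level with the tab near (605,232). The scene lid rose 4.2 px, which is about 19 mm, so this is the heavy jar. Carrying it up and over towards the inspection camera.

apply_moves([
  {"tx": 0, "ty": 0, "tz": 2.0, "rx": 0, "ry": 0, "rz": 0},
  {"tx": 0, "ty": 0, "tz": 3.0, "rx": 0, "ry": 0, "rz": 0},
  {"tx": 0, "ty": 0, "tz": 3.0, "rx": 0, "ry": 0, "rz": 0},
  {"tx": 0, "ty": 0, "tz": 2.0, "rx": 0, "ry": 0, "rz": 0},
  {"tx": 0, "ty": -2.0, "tz": 0, "rx": 0, "ry": 0, "rz": 0},
  {"tx": 0, "ty": -4.0, "tz": 0, "rx": 0, "ry": 0, "rz": 0},
  {"tx": 0, "ty": -4.0, "tz": 0, "rx": 0, "ry": 0, "rz": 0},
  {"tx": 0, "ty": -4.0, "tz": 0, "rx": 0, "ry": 0, "rz": 0},
  {"tx": 0, "ty": -4.0, "tz": 0, "rx": 0, "ry": 0, "rz": 0},
  {"tx": 0, "ty": -4.0, "tz": 0, "rx": 0, "ry": 0, "rz": 0},
])

```text
time_s: 24.75
ee_pos: [0.4893, -0.0269, 0.4511]
orientation: [0.992, -0.128, -0.004, 0.003]
contact_force: [-0.1, 0.5, -3.0]
opening: 0.467
```

apply_moves([
  {"tx": 0, "ty": -3.5, "tz": 0, "rx": 0, "ry": 0, "rz": 0},
  {"tx": 0, "ty": -3.5, "tz": 0, "rx": 0, "ry": 0, "rz": 0},
  {"tx": 0, "ty": -3.0, "tz": 0, "rx": 0, "ry": 0, "rz": 0},
  {"tx": 0, "ty": -2.0, "tz": 0, "rx": 0, "ry": 0, "rz": 0},
  {"tx": 0, "ty": 0, "tz": 0, "rx": 0, "ry": 0, "rz": 0},
  {"tx": 0, "ty": 0, "tz": 0, "rx": 0, "ry": 0, "rz": 0},
  {"tx": 0, "ty": 0, "tz": 0, "rx": 0, "ry": 0, "rz": 0},
  {"tx": 0, "ty": 0, "tz": 0, "rx": 0, "ry": 0, "rz": 0},
  {"tx": 0, "ty": 0, "tz": 0, "rx": 0, "ry": 0, "rz": 0},
  {"tx": 0, "ty": 0, "tz": 0, "rx": 0, "ry": 0, "rz": 0},
])

```text
time_s: 26.0
ee_pos: [0.4855, -0.156, 0.4438]
orientation: [0.991, -0.131, -0.009, 0.002]
contact_force: [0.5, 0.4, -3.5]
opening: 0.474
```

Run:
```python
from h import *
import json
s,M=st();m=camera_model('wrist');print(proj('wrist',[.6085,-.168,.07],m))
json.dump({k:np.array(m[k]).tolist() for k in('intrinsics','view')},open('q.json','w'))
w=snap('wrist','q.png');a=snap('scene','q1.png')
u,v=proj('wrist',[.6085,-.168,.07],m)[0].astype(int)
u0=min(max(u-60,0),520);v0=min(max(v-50,0),300);print(u0,v0)
cv2.imwrite('pics/q2.png',cv2.resize(w[v0:v0+100,u0:u0+120],(720,600),interpolation=cv2.INTER_CUBIC))
```

```text
26.0 p [ 0.4855 -0.156   0.4438] F [ 0.49  0.42 -3.53] open 0.474 j [-0.38  0.01  1.37 -0.01  1.78 -0.12]
x [ 0.966 -0.259 -0.018] z [-0.019 -0.002 -1.   ]
[[430.67076603 156.24610463]]
370 106
```

View pics/q2.png

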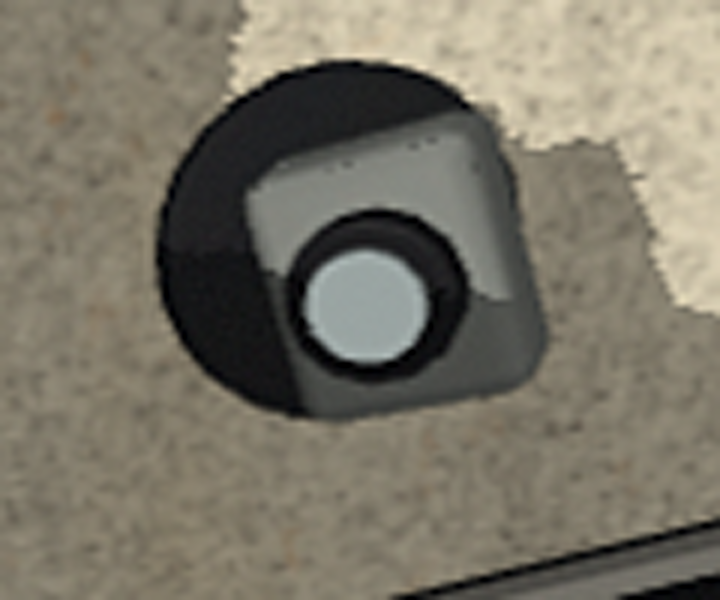

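The glass is centred at crop (366,306), i.e. wrist (431.0,157.0). The head's low edge runs from crop (255,230) to (298,385), and the foot is centred near crop (335,240).

Run:
```python
from h import *
import json
m=json.load(open('q.json'))
f=lambda x,y:(370+x/6,106+y/6)
L=tri(ray('wrist',f(366,306),m),ray('side',(333,302.9)))
Lz=onz('wrist',f(366,306),.07,m);print('lens tri',L.round(4),'z.07',Lz.round(4),'side z.07',onz('side',(333,302.9),.07).round(4))
a,b=onz('wrist',f(255,230),.045,m),onz('wrist',f(298,385),.045,m)
d=(b-a)[:2];print('edge',d,'az',np.degrees(np.arctan2(d[1],d[0]))-90)
fo=onz('wrist',f(335,240),.006,m);print('foot',fo.round(4),onz('side',(341.7,334.4),.006).round(4))
# refine glass by mask
w=cv2.imread('pics/q.png')[106:206,370:490]
g=(w.min(2)>125)&(w[:,:,0]>=w[:,:,2]-2)
k,l,s,c=cv2.connectedComponentsWithStats(g.astype(np.uint8))
for i in range(1,k):
    if s[i,4]>100: print(s[i],c[i]+[370,106], onz('wrist',c[i]+[370,106],.07,m))
# barrel black ring centre vs glass: barrel direction
sv=cv2.imread('pics/b.png')
for az in(175,180,185,190):
    z=np.array([.5736*np.cos(np.radians(az)),.5736*np.sin(np.radians(az)),.8192])
    print(az,'barrel base px(12mm)',((proj('wrist',Lz-z*.012,m)[0]-[370,106])*6).round(0), 'view',(Lz+.153*z).round(4),'TCP',(Lz+.324*z).round(4))
```

```text
lens tri [ 0.6096 -0.1691  0.0692] z.07 [ 0.6087 -0.169   0.07  ] side z.07 [ 0.6102 -0.17    0.07  ]
edge [ 0.00285987 -0.03369806] az -175.14906799874026
foot [ 0.6245 -0.1668  0.006 ] [ 0.6259 -0.1697  0.006 ]
[ 51  42  20  18 278] [430.5647482  156.67985612] [ 0.60830198 -0.16846103  0.07      ]
175 barrel base px(12mm) [384. 293.] view [ 0.5213 -0.1613  0.1953] TCP [ 0.4236 -0.1528  0.3354]
180 barrel base px(12mm) [384. 290.] view [ 0.521  -0.169   0.1953] TCP [ 0.4229 -0.169   0.3354]
185 barrel base px(12mm) [383. 287.] view [ 0.5213 -0.1766  0.1953] TCP [ 0.4236 -0.1852  0.3354]
190 barrel base px(12mm) [382. 284.] view [ 0.5223 -0.1842  0.1953] TCP [ 0.4257 -0.2012  0.3354]
```

Run:
```python
from h import *
import json
m=json.load(open('q.json'))
w=cv2.imread('pics/q.png',0).astype(float)
pts=[]
for r in range(144,171):
    row=w[r,405:424]; g=np.diff(row)
    g=np.clip(g,0,None); i=g.argmax(); sl=slice(max(i-1,0),i+2); pts.append((405.5+(g[sl]*np.arange(sl.start,min(sl.stop,len(g)))).sum()/g[sl].sum(),r))
P=np.array(pts);print(P[:,0].round(1))
for lo,hi in((0,27),(3,24),(4,15),(12,24)):
    c=np.polyfit(P[lo:hi,1],P[lo:hi,0],1)
    a,b=[onz('wrist',(np.polyval(c,r),r),.045,m) for r in(146,170)];d=(b-a)[:2]
    print(lo,hi,c.round(3),'az',np.degrees(np.arctan2(d[1],d[0]))-90+360, 'res',np.std(np.polyval(c,P[lo:hi,1])-P[lo:hi,0]).round(2))
L=np.array([.609,-.169,.07])
f=lambda x,y:(370+x/6,106+y/6)
for az in(178,182,186,190):
    c,s=np.cos(np.radians(az)),np.sin(np.radians(az));n=np.array([.5736*c,.5736*s,.8192]);up=np.array([-.8192*c,-.8192*s,.5736]);h=np.cross(n,up)
    q=[]
    for p in((330,416),(510,392)):
        o,d=ray('wrist',f(*p),m);q.append(o+d*(np.dot(n,L-.01*n-o)/np.dot(n,d)))
    e=q[1]-q[0];print(az,'bottom edge angle off up',np.degrees(np.arctan2(e@h,e@up)).round(1))
```

```text
[411.7 411.9 411.9 412.  412.6 412.9 422.4 422.  421.6 420.9 420.8 420.6
 420.4 420.4 420.4 420.8 421.4 421.4 422.1 422.5 417.6 417.8 418.  418.7
 418.8 419.  419.5]
0 27 [2.40000e-01 3.80862e+02] az 183.04822506337047 res 3.13
3 24 [1.70000e-01 3.92715e+02] az 179.41762675169701 res 2.97
4 15 [  0.535 337.612] az 196.90319370837756 res 2.79
12 24 [-2.44000e-01  4.59494e+02] az 156.32223954582076 res 1.4
178 bottom edge angle off up 3.9
182 bottom edge angle off up 0.6
186 bottom edge angle off up -2.7
190 bottom edge angle off up -6.0
```

The look azimuth estimates are about 183–186°, so I use 184°. Tilting into the viewing pose.

apply_moves([
  {"tx": -0.72, "ty": -0.3, "tz": -1.28, "rx": 0.3, "ry": -4.4, "rz": 0},
  {"tx": -0.72, "ty": -0.3, "tz": -1.28, "rx": 0.3, "ry": -4.4, "rz": 0},
  {"tx": -0.72, "ty": -0.3, "tz": -1.28, "rx": 0.3, "ry": -4.4, "rz": 0},
  {"tx": -0.72, "ty": -0.3, "tz": -1.28, "rx": 0.3, "ry": -4.4, "rz": 0},
  {"tx": -0.72, "ty": -0.3, "tz": -1.28, "rx": 0.3, "ry": -4.4, "rz": 0},
  {"tx": -0.72, "ty": -0.3, "tz": -1.28, "rx": 0.3, "ry": -4.4, "rz": 0},
  {"tx": -0.72, "ty": -0.3, "tz": -1.28, "rx": 0.3, "ry": -4.4, "rz": 0},
  {"tx": -0.72, "ty": -0.3, "tz": -1.28, "rx": 0.3, "ry": -4.4, "rz": 0},
  {"tx": 0, "ty": 0, "tz": 0, "rx": 0, "ry": 0, "rz": 0},
  {"tx": 0, "ty": 0, "tz": 0, "rx": 0, "ry": 0, "rz": 0},
])

```text
time_s: 27.35
ee_pos: [0.4255, -0.1803, 0.3386]
orientation: [0.946, -0.125, 0.295, -0.059]
contact_force: [-0.2, -1.0, -2.9]
opening: 0.472
```

```bash
cat > fin.py <<'E'
from h import *
import sys
s,M=st();zd=-np.array([-.5722,-.0400,.8192]);L=np.array([.609,-.169,.07])
z=M[:,2];ax=np.cross(z,zd);a=np.arcsin(np.linalg.norm(ax));print('rot deg',np.degrees(ax/np.linalg.norm(ax)*a).round(2),'shift cm',((L-.324*zd-s['ee_pos'])*100).round(2))
J=np.array(s['ee_pos'])+.171*z
m=camera_model('wrist');f=snap('side',sys.argv[1]+'.png');w=snap('wrist',sys.argv[1]+'w.png')
for n,im in(('side',f),):
    for k in(-.053,.037,.053): print(n,k,proj(n,J-z*k).round(1),end=' ')
    print('lens',proj(n,L))
h=cv2.resize(f[180:350,230:430],(800,680)[:2]);cv2.imwrite('pics/'+sys.argv[1]+'c.png',cv2.resize(f[200:340,240:420],(771,600),interpolation=cv2.INTER_CUBIC))
E
python3 fin.py r
```

```text
27.35 p [ 0.4255 -0.1803  0.3386] F [-0.17 -0.98 -2.86] open 0.472 j [-0.56 -0.25  1.85  0.39  1.06 -0.41]
x [ 0.795 -0.271  0.542] z [ 0.572  0.037 -0.82 ]
rot deg [ 0.14 -0.04  0.09] shift cm [-0.19 -0.17 -0.31]
side -0.053 [[298.6 258.4]] side 0.037 [[264.8 217.1]] side 0.053 [[258.5 209.4]] lens [[332.28250751 302.5597321 ]]
```

View pics/rc.png

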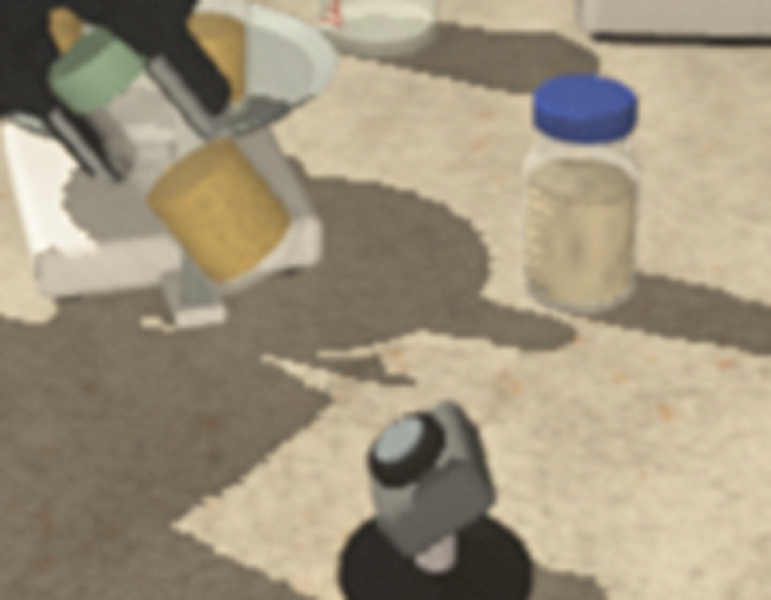

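In the side crop the jar's axis runs from lid (85,50) to base (255,256), and extended it passes through the glass at (402,440). The base is within about 3 mm of where I predicted. Making a small lateral correction and then settling.

apply_moves([
  {"tx": -0.13, "ty": -0.09, "tz": -0.1, "rx": 0.1, "ry": 0, "rz": 0},
  {"tx": -0.13, "ty": -0.09, "tz": -0.1, "rx": 0, "ry": 0, "rz": 0},
  {"tx": 0, "ty": 0, "tz": 0, "rx": 0, "ry": 0, "rz": 0},
  {"tx": 0, "ty": 0, "tz": 0, "rx": 0, "ry": 0, "rz": 0},
  {"tx": 0, "ty": 0, "tz": 0, "rx": 0, "ry": 0, "rz": 0},
  {"tx": 0, "ty": 0, "tz": 0, "rx": 0, "ry": 0, "rz": 0},
  {"tx": 0, "ty": 0, "tz": 0, "rx": 0, "ry": 0, "rz": 0},
  {"tx": 0, "ty": 0, "tz": 0, "rx": 0, "ry": 0, "rz": 0},
  {"tx": 0, "ty": 0, "tz": 0, "rx": 0, "ry": 0, "rz": 0},
  {"tx": 0, "ty": 0, "tz": 0, "rx": 0, "ry": 0, "rz": 0},
])

```text
time_s: 28.7
ee_pos: [0.4234, -0.182, 0.3373]
orientation: [0.946, -0.124, 0.295, -0.059]
contact_force: [-0.6, -1.1, -3.2]
opening: 0.477
```

```bash
python3 fin.py t; python3 -c "
from h import *
a=snap('scene','t1.png');w=cv2.imread('pics/tw.png')
print(proj('wrist',[.609,-.169,.07]),proj('scene',[[.609,-.169,.07],[.5215,-.1751,.1953]]))
s=cv2.imread('pics/t.png')[150:350,200:420]
cv2.imwrite('pics/t2.png',np.hstack([cv2.resize(a[100:260,300:460],(400,400)),cv2.resize(s,(400,400))]))"
```

```text
28.7 p [ 0.4234 -0.182   0.3373] F [-0.6  -1.09 -3.18] open 0.477 j [-0.57 -0.25  1.85  0.4   1.06 -0.42]
x [ 0.796 -0.27   0.542] z [ 0.572  0.039 -0.819]
rot deg [ 0.06 -0.03  0.04] shift cm [ 0.02  0.   -0.19]
side -0.053 [[297.3 259.4]] side 0.037 [[263.4 218.2]] side 0.053 [[257.1 210.5]] lens [[332.28250751 302.5597321 ]]
[[317.58000689 184.1248975 ]] [[381.93628291 153.92063154]
 [412.24403398 140.70655683]]
```

View pics/t2.png

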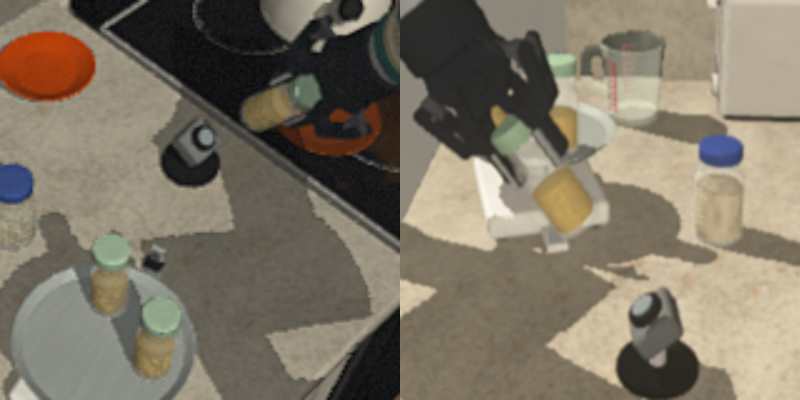

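View pics/tw.png

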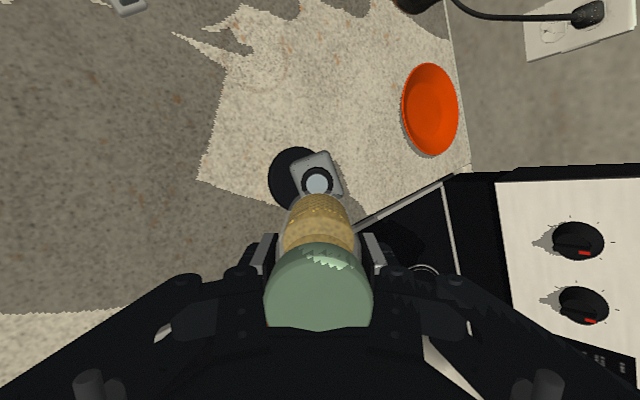

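The wrist view shows the glass at (318,183), predicted (317.6,184.1), concentric in its ring and in line with the jar. In scene and side the jar's axis points straight at the lens, and the other two jars stand on the pan. Handing in.

```bash
python3 -c "
from h import *
s,M=st();print(np.abs(s['joint_velocities']).max());print(sign_off())"
```

```text
28.85 p [ 0.4235 -0.182   0.3373] F [-0.7  -0.02 -2.47] open 0.476 j [-0.57 -0.25  1.85  0.4   1.06 -0.42]
x [ 0.795 -0.27   0.542] z [ 0.572  0.039 -0.819]
0.0007425458470998549
the job is handed in; nothing more can be done
None
```

I found the heavy jar, and the arm is holding it still in front of the inspection camera. I signed off at 28.9 s; `sign_off()` reports no verdict.

- **Finding it:** I lifted each jar in turn. Without either of the first two, the pan stayed at about 0.029 m, so I put both back upright. Without the third, it came up about 19 mm and the rim was level with the mark's tab.
- **Final pose:** The tool axis is within 0.1° of my target, and in all three camera views the jar's axis points at the lens. I put the base 98–102 mm from the lens. The side view suggested the jar sits up to about 3 mm nearer than the grasp geometry says, so I left the distance between the two estimates.
- **Last checks:** The other two jars are standing on the pan, and the arm is at rest.
- **Least certain:** My estimates of which way the camera faces varied between about 183° and 186°, so I used 184°. One automatic edge fit was too noisy to rely on, so that figure comes partly from edges and points read by hand.

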